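Pack two cream tubs into a part-full vanity canister and lock its cap

ROBOT

A 7-joint arm with a two-finger parallel gripper is mounted at the origin on the work surface. World frame = base frame: x ahead of the robot, y to its left, z up, the work surface at z = 0. Lengths are in mm, angles in rad, forces in N, time in s.
With the tool pointing down it reaches from about 400 to 925 mm from the base axis. Payload 4.1 kg.
Tool frame: the origin (TCP) lies midway between the tips of the shut fingers; the grasp point (between the pads) lies arm.grasp_offset behind it (arm.grasp_offset is the distance from the TCP to the grasp point, in mm); z points along the fingers, y is the direction in which the jaws open and shut (so a half turn about z gives the same grasp; the last joint's range is limited). The gripper opens to 85 mm and grips with 20 to 120 N. Pads are 22 mm wide; open, the fingers measure 114 mm over their backs; the gripper's body (76 mm by 85 mm) begins 54 mm behind the grasp point. The pads swing forward as they close: fully open they stand 13 mm farther back than shut.
Start: joints at [1.091, 0.398, 0.045, 1.537, -0.019, 1.207, -0.051], TCP at [241.62, -603.46, 231.347] pointing down, gripper open.
Joint ranges: [-2.82, 2.82], [-0.49, 2.23], [-1.37, 1.46], [0, 2.46], [-1.36, 4.5], [0.23, 2], [-2.94, 2.94]. Speed limits (rad/s): [2.57, 2.57, 3.14, 3.14, 3.14, 3.14, 3.14].

INTERFACE

Orientations are given as a rotation vector (axis times angle).
In Python, from workcell import arm, grab_frame, get_calibration, workorder, spot_in gives the robot as it stands. The module is installed in compiled form; this text tells all that it offers.
- The arm moves only by the shell command python3 -m handwheel 'ROWS' [FORCE]. ROWS is JSON, one flat list of numbers, 7 for each row, row after row: the shift along the tool's x, y, z in m, then the turn, a rotation vector about the tool's x, y, z in degrees, then the opening, from 0 (shut) to 1 (fully open). A call has 1 to 10 rows; each row shifts and turns the commanded pose from where the row before left it, along the tool's axes as they then stand; what a row does not reach is not made up. A row lasts 1/12 s, in which the tool goes at most 41.7 mm and 7.16 degrees, less where a joint would pass 70% of its speed; a pose out of reach is approached as far as the arm can. A call is refused whole if a number of a shift passes 0.0417 or a number of a turn 7.16, either way. A call with a gripper value outside its range is refused whole. The fingers move at their own pace and stop on an object; FORCE is the grip in N (left out, the last holds). Time passes only in rows, so rows that do not move let the fingers close. It gives the time, the measured TCP pose, the force and the opening at its end, in the units of the state.
- arm.read_state(): the state, without advancing time (a new reading comes with each control period).
- grab_frame(name): name is "side" or "top"; returns (picture, depth): 420x560x3 uint8, red, green, blue; 420x560 float32, mm along the optical axis (not along the pixel's ray), 0 where there is no reading.
- get_calibration(name): a dict with "camera_matrix" (3x3 intrinsics, pixels), "T" (4x4, takes a point from camera to world coordinates). Camera axes: x right, y up, looking along -z (the intrinsics and any distortion apply to the point x, -y, -z); pixel columns grow to the right and rows downward; lengths in mm; the calibration is good to about 2 mm. A picture is of the moment at which its call begins. get_calibration takes no time and is no camera call.
- workorder.finish_job(): hands the job in, once; it reports no verdict.
Trained networks look in the newest picture that a camera, given by its name, has taken for a name from the list of things; names that differ only in an ending like _2 or _b are one class to them, and where a whole thing is asked for, a point or a joint stands for the part that bears it (a point fixed in the world has none). Each returns a list of dicts, best first, with "p" (0 to 1); they miss things now and then, are a little off and sometimes report something else, mostly with a low value. They report only what shows in the picture. A call takes as long as a camera call.
- spot_in(thing, camera): "at" ([column, row] in pixels, amid what is visible of it).
The state is a dict: "t": time; "qpos": joint angles; "joint_vel": joint speeds; "joint_efforts": joint torques, N m; "tcp_pos": TCP position; "ee_rot": TCP orientation; "wrist_force": force on the tool from outside, world axes, zero at the start; "torque": the same for the moment, N m; "grip_width": opening from 0.0 (shut) to 1.0 (fully open).
Only numpy, scipy, OpenCV 4.12 (cv2) and the standard library are available. Lean on these libraries where they do the work, as an engineer would, in place of code of your own. Each camera call takes 0.05 s, during which the arm holds its last target. There are 200 camera calls.

TASK

Put the two cream tubs away in the dark blue canister, upright, one on each side of its divider: you cannot know how full each side is, so lower each tub while holding it until you feel it touch down, and only then let go, without dropping or ramming it. Then set the tall white cap over them, down onto the canister's shoulder, and give it a quarter turn so that it locks with its handle bar pointing at the two gold marks. Leave the lipstick, the perfume bottle, the leaf incense holder and the claw clip where they are.

Things in the scene. Friction and masses are not known exactly. Their poses are not given: they have to be found in the camera images.
- canister: dark blue opaque round canister, open on top, fixed to the dresser; origin at the centre of its underside, z up. Foot of radius 82 mm up to a flat shoulder at 62 mm; above it a neck, outer radius 64, inner 60 mm, rim at 90 mm. White divider, 4 mm thick, 88 mm high, along the canister's y, parts it into two wells, at +x and -x. Gold marks on foot and shoulder at +x and -x
- well0 (a point): middle of the mouth of the canister's +x well: 31 mm from the canister's axis, at rim height (90 mm). A tub here has 7 mm free all round. Inner floor 85 mm below. Level soap bars lie in the well (they settle if pushed with over about 20 N); their top is anywhere from 12 to 40 mm above the inner floor and is not told. Axes as the canister's
- well1 (a point): the same for the -x well; its soap level is not told either and differs from the other's
- shoulder (a point): on the canister's axis at shoulder height (62 mm), where the cap's lower edge comes to rest; axes as the canister's. Two gold ears on the neck at +y and -y (the divider's ends), 34 mm wide, reaching 72 mm from the axis, 74 to 82 mm high: the cap's tabs go down between them, then turn under them with 4 mm of room
- lid_grip (a point): in the gold handle bar on top of the cap, on the cap's axis, 134 mm above the cap's lower edge; z up. The bar lies along the cap's x: 70 mm long, 20 mm wide, 36 mm high (110 to 146 mm above the lower edge). The cap goes down only with the bar within 45 degrees of the canister's y axis; a quarter turn either way, to bar along canister x, locks it; no stop is felt
- lid_edge (a point): centre of the lower edge of the tall white hollow cap: 160 mm across, 3 mm wall, open below, flat top 110 mm up, 220 g, stands on this edge. Inside the edge at the cap's +y and -y are two inward tabs, 40 mm wide, 8 mm high, reaching to 67.5 mm from the axis. About 3 mm of play on the canister's neck
- tub_green_mid (a point): closed cylindrical cream tub, white plastic with a sage green band and sage green cap, 44 mm across and 115 mm tall, 100 to 200 g, standing upright; this point is at its centre, 57.5 mm above its underside, z up; it may be gripped anywhere, from above best by its cap (the top 38 mm)
- tub_pink_mid (a point): closed cylindrical cream tub, white plastic with a rose pink band and rose pink cap, 44 mm across and 115 mm tall, 100 to 200 g, standing upright; this point is at its centre, 57.5 mm above its underside, z up; it may be gripped anywhere, from above best by its cap (the top 38 mm)
- lipstick_mid (a point): bystander: gold aluminium lipstick standing upright, 25 mm across, 77 mm tall; point 38 mm up, at its centre; easily knocked over
- perfume_mid (a point): bystander: amber glass perfume bottle with a black cap, standing, 52 mm across, 140 mm tall; point 70 mm up, at its centre
- leaf: bystander: blue ceramic leaf-shaped incense holder lying flat, about 150 mm long along its x, 60 mm wide, 14 mm high; origin at the centre of its underside
- claw_clip: bystander: black plastic claw clip, 84 mm long along its x, 40 mm wide, 48 mm high; origin at the centre of its underside

How it is judged:
By the outcome, as a careful person would: the job done as asked, in the order asked, and still so for the second after the job is handed in, with the robot touching nothing.
It also fails if it takes over 72 s, if anything falls off the work surface, if the arm or the gripper's body presses on something with over 40 N, if the wrist force passes 120 N, or if a joint passes its speed limit or range.

## Working session

There is one attempt and no reset: what is moved stays moved. The work goes in short steps, Python scripts to look and compute and a shell command to move; the robot and the scene stay as the last step left them, time stands still between calls to the robot, and variables do not carry over. Pictures are saved under pics/ and viewed, about 8 in all and at most 12, crops included, and the job is handed in when it is done.

```bash
mkdir -p pics; cat > h.py <<'E'
import numpy as np,cv2
from workcell import arm,grab_frame,get_calibration,spot_in
from scipy.spatial.transform import Rotation as R
def cloud(n,d):
    c=get_calibration(n);K=c["camera_matrix"];K=np.array(K);T=np.array(c["T"])
    v,u=np.mgrid[:d.shape[0],:d.shape[1]]
    x=(u-K[0,2])/K[0,0]*d;y=(v-K[1,2])/K[1,1]*d
    return np.stack([x,-y,-d],-1)@T[:3,:3].T+T[:3,3]
E
python3 - <<'E'
from h import *
s=arm.read_state();print(s,arm.grasp_offset)
for n in("side","top"):
    im,d=grab_frame(n);cv2.imwrite(f"pics/{n}0.png",im[:,:,::-1]);P=cloud(n,d);np.save(n+"P.npy",P)
    print(n,get_calibration(n).keys(),np.array(get_calibration(n)["T"]).round(2).tolist())
    for t in ["canister","lid_grip","lid_edge","tub_green_mid","tub_pink_mid","lipstick_mid","perfume_mid","leaf","claw_clip"]:
        for r in spot_in(t,n)[:2]:
            u,v=np.array(r["at"]).round().astype(int);print(t,(u,v),round(r["p"],2),P[v,u].round())
E
```

```text
{'t': 0.0, 'qpos': array([ 1.09099828,  0.39923319,  0.04501924,  1.53789457, -0.01868347,
        1.20690016, -0.05066805]), 'joint_vel': array([-3.43134376e-04,  1.53196166e-06, -1.53273237e-03,  6.74373033e-04,
        3.66770469e-04, -1.25824216e-04, -9.06678956e-04]), 'joint_efforts': array([-6.96456536e-04, -4.75128865e+01,  1.36423476e+00, -2.54218501e+01,
        1.14991356e-02,  9.28718364e-03, -2.97755548e-06]), 'tcp_pos': array([ 241.3635249 , -602.8328605 ,  230.23008235]), 'ee_rot': array([-3.08286288e+00, -5.94432275e-01,  8.28165433e-04]), 'wrist_force': array([ 0.02508432,  0.06657805, -0.17105076]), 'torque': array([ 0.0004533 , -0.01647743,  0.04398293]), 'grip_width': 0.9996532184722262} 18.700000000000003
side dict_keys(['camera_matrix', 'T']) [[0.93, 0.24, -0.26, 281.89], [-0.36, 0.61, -0.7, -622.62], [-0.01, 0.75, 0.66, 704.36], [0.0, 0.0, 0.0, 1.0]]
canister (np.int64(290), np.int64(192)) 0.79 [575. 107.  89.]
lid_grip (np.int64(353), np.int64(279)) 0.58 [ 575. -212.  113.]
lid_grip (np.int64(259), np.int64(228)) 0.42 [459.   2.  98.]
lid_edge (np.int64(348), n
[... 634 characters left out ...]
02, -1.77], [0.01, 0.07, 1.0, 1093.17], [0.0, 0.0, 0.0, 1.0]]
canister (np.int64(211), np.int64(194)) 0.59 [587. 164.  48.]
lid_grip (np.int64(338), np.int64(189)) 0.76 [ 584. -161.  143.]
lid_grip (np.int64(210), np.int64(194)) 0.36 [587. 166.  53.]
tub_green_mid (np.int64(269), np.int64(241)) 0.61 [460.  10. 116.]
tub_pink_mid (np.int64(159), np.int64(263)) 0.58 [410. 283. 115.]
perfume_mid (np.int64(117), np.int64(231)) 0.59 [491. 390. 109.]
perfume_mid (np.int64(159), np.int64(262)) 0.47 [412. 283. 114.]
leaf (np.int64(276), np.int64(180)) 0.79 [629. -11.   7.]
claw_clip (np.int64(416), np.int64(226)) 0.95 [ 493. -388.   37.]
claw_clip (np.int64(160), np.int64(260)) 0.26 [417. 281. 114.]
```

```bash
python3 - <<'E'
from h import *
a=cv2.imread("pics/top0.png")[130:320,80:470];cv2.imwrite("pics/top0c.png",cv2.resize(a,None,fx=2,fy=2))
P=np.load("topP.npy");im=cv2.imread("pics/top0.png")
def fit(Q):
    (c,r)=cv2.minEnclosingCircle(Q[:,:2].astype(np.float32)); return np.round(c,1),round(r,1),len(Q)
def sel(c,r,z0,z1): 
    return (np.hypot(P[...,0]-c[0],P[...,1]-c[1])<r)&(P[...,2]>z0)&(P[...,2]<z1)
def lsq(Q):
    A=np.c_[2*Q[:,:2],np.ones(len(Q))];s=np.linalg.lstsq(A,(Q[:,:2]**2).sum(1),rcond=None)[0]
    return s[:2].round(1),np.sqrt(s[2]+s[0]**2+s[1]**2).round(1)
for n,c,r,z0,z1 in [("green",(460,8),40,108,125),("pink",(411,283),40,108,125),("lidtop",(584,-161),100,104,117),("perf",(491,390),40,130,150),("lip",(360,-232),35,60,90)]:
    Q=P[sel(c,r,z0,z1)]
    print(n,fit(Q) if len(Q) else None, Q.mean(0).round(1) if len(Q) else None)
m=sel((584,-161),60,135,150);Q=P[m];c,s,_=cv2.minAreaRect(Q[:,:2].astype(np.float32)),0,0
print("bar",c,Q.mean(0).round(1)); w,V=np.linalg.eigh(np.cov(Q[:,:2].T));print(V[:,1],np.degrees(np.arctan2(V[1,1],V[0,1])))
Q=P[sel((587,164),100,84,95)];print("rim+div",fit(Q),Q.mean(0).round(1))
ce=Q[:,:2].mean(0);rr=np.hypot(*(Q[:,:2]-ce).T);print("rim lsq",lsq(Q[rr>52]));D=Q[rr<48];w,V=np.linalg.eigh(np.cov(D[:,:2].T));print("div",len(D),D.mean(0),np.degrees(np.arctan2(V[1,1],V[0,1])))
Q=P[sel((587,164),100,56,67)];rr=np.hypot(*(Q[:,:2]-ce).T);print("shoulder",fit(Q[rr>66]),lsq(Q[rr>76]))
# gold marks
hsv=cv2.cvtColor(im,cv2.COLOR_BGR2HSV)
g=(hsv[...,0]>12)&(hsv[...,0]<35)&(hsv[...,1]>90)&(hsv[...,2]>70)
for lo,hi in((55,70),(70,86)):
    Q=P[g&sel((587,164),90,lo,hi)]
    if len(Q): 
        k,l,cc=cv2.kmeans(Q[:,:2].astype(np.float32),2,None,(3,50,.1),5,2);print(lo,len(Q),cc.round(),np.degrees(np.arctan2(*(cc[1]-cc[0])[::-1])))
E
```

```text
green (array([454.9,  21.4]), 21.8, 238) [455.   21.2 114.3]
pink (array([407.6, 296.7]), 22.0, 249) [407.7 295.8 113.9]
lidtop (array([ 596.3, -172.4]), 79.9, 2815) [ 595.1 -171.9  109.6]
perf (array([493.9, 404.8]), 17.3, 167) [493.9 403.7 138.4]
lip (array([ 367.3, -225.2]), 12.5, 76) [ 367.7 -224.1   75.6]
bar ((595.7147216796875, -171.80857849121094), (19.09511947631836, 69.02152252197266), 43.97483825683594) [ 595.5 -171.3  145.1]
[-0.69969234  0.71444428] 134.4023258374685
rim+div (array([591. , 164.9]), 68.6, 343) [588.6 168.   88.5]
rim lsq (array([588.3, 166.5]), np.float64(61.5))
div 61 [587.48915784 169.3323922   87.32115387] 105.7800999601603
shoulder (array([588.6, 166.6]), 82.0, 864) (array([588.4, 167.1]), np.float64(78.9))
55 23 [[657. 179.]
 [525. 143.]] -165.04948
70 73 [[570. 233.]
 [607. 101.]] -74.42364
```

View pics/top0c.png

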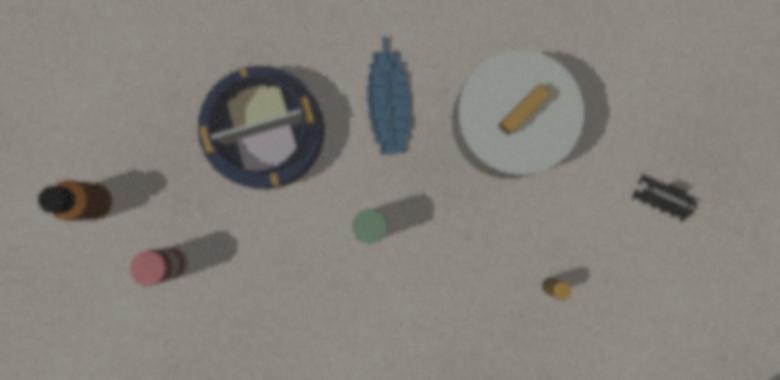

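View pics/side0.png

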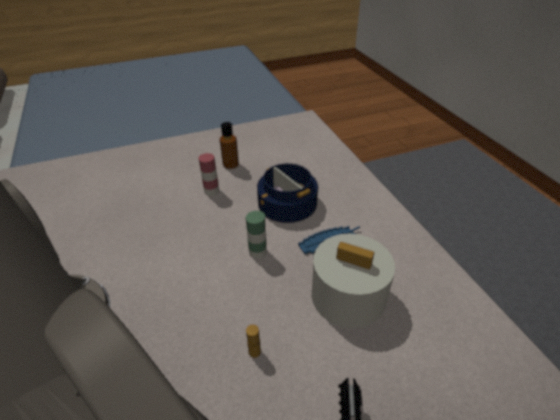

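The top view (2x crop) shows the canister at (261,127), the cap at (522,112), green tub at (369,226) and pink tub at (148,268). All of them agree with the depth fits, and the bystanders are clear of the tubs. Next I'll estimate the soap levels and work out the first move.

```bash
cat >> h.py <<'E'
def to(x,y,z,ang=None):
    """shift in tool axes (mm) from measured pose; turn about tool z (deg) to bring tool x to world angle ang"""
    s=arm.read_state();M=R.from_rotvec(s["ee_rot"]).as_matrix()
    d=np.array([x,y,z])-s["tcp_pos"]
    print("t",round(s["t"],2),"tcp",s["tcp_pos"].round(1),"toolx",np.degrees(np.arctan2(M[1,0],M[0,0])).round(2),"tilt",M[:,2].round(3),"F",s["wrist_force"].round(1),"w",round(s["grip_width"],3),"q7",s["qpos"][6].round(2))
    print("tool shift",(M.T@d).round(1))
    if ang is not None:
        c,s_=np.cos(np.radians(ang)),np.sin(np.radians(ang));G=np.array([[c,s_,0],[s_,-c,0],[0,0,-1]]).T
        print("turn deg",np.degrees(R.from_matrix(M.T@G).as_rotvec()).round(2),"shift after turn",(G.T@d).round(1))
C=np.array([588.5,167.0]);A=15.4
ex=np.array([np.cos(np.radians(A)),np.sin(np.radians(A))]);ey=np.array([-ex[1],ex[0]])
E
python3 - <<'E'
from h import *
P=np.load("topP.npy");q=P[...,:2]-C;cx=q@ex;cy=q@ey
for s in(1,-1):
    m=(np.abs(cx*s-31)<24)&(np.hypot(cx,cy)<54)&(P[...,2]<80)
    print(s,m.sum(),np.percentile(P[m][:,2],[5,25,50,75,95]).round(1))
    for lo in range(0,60,6):print(lo,((P[...,2]>=lo)&(P[...,2]<lo+6)&m).sum(),end="; ")
print("\nwell0",C+31*ex,"well1",C-31*ex)
to(455,21.3,230,A)
E
```

```text
1 422 [ 4.6 27.1 28.8 30.1 32.1]
0 31; 6 16; 12 0; 18 2; 24 263; 30 109; 36 0; 42 0; 48 0; 54 0; -1 475 [ 4.1 38.3 39.9 41.2 43. ]
0 47; 6 7; 12 0; 18 0; 24 0; 30 5; 36 349; 42 67; 48 0; 54 0; 
well0 [618.38695753 175.23223964] well1 [558.61304247 158.76776036]
t 1.0 tcp [ 241.6 -603.5  231.4] toolx 21.82 tilt [ 0. -0. -1.] F [-0.6 -0.1  0. ] w 0.996 q7 -0.05
tool shift [ 430.3 -500.7    1.3]
turn deg [0.01 0.   6.42] shift after turn [ 371.6 -545.7    1.4]
```

```bash
python3 -m handwheel '[0,0,0,0,0,6.42,1, .0206,-.0303,0,0,0,0,1, .0206,-.0303,0,0,0,0,1, .0206,-.0303,0,0,0,0,1, .0206,-.0303,0,0,0,0,1, .0206,-.0303,0,0,0,0,1, .0206,-.0303,0,0,0,0,1, .0206,-.0303,0,0,0,0,1, .0206,-.0303,0,0,0,0,1, .0206,-.0303,0,0,0,0,1]'
python3 -m handwheel '[.0206,-.0303,0,0,0,0,1, .0206,-.0303,0,0,0,0,1, .0206,-.0303,0,0,0,0,1, .0206,-.0303,0,0,0,0,1, .0206,-.0303,0,0,0,0,1, .0206,-.0303,0,0,0,0,1, .0206,-.0303,0,0,0,0,1, .0206,-.0303,0,0,0,0,1, .0206,-.0303,0,0,0,0,1, 0,0,0,0,0,0,1]'
python3 -m handwheel '[0,0,0,0,0,0,1,0,0,0,0,0,0,1]'
python3 - <<'E'
from h import *
to(455,21.3,78,A)
E
```

```text
t: 1.17
tcp_pos: [241.6, -603.5, 231.4]
ee_rot: [3.085, 0.595, 0.0]
wrist_force: [0.1, -0.0, -0.4]
grip_width: 1.002
t 1.17 tcp [ 241.6 -603.5  231.4] toolx 21.82 tilt [ 0. -0. -1.] F [ 0.1 -0.  -0.4] w 1.002 q7 -0.05
tool shift [ 430.3 -500.7  153.3]
turn deg [ 0.01 -0.    6.42] shift after turn [ 371.6 -545.7  153.4]invalid input: not JSON, or not a number
invalid input: not JSON, or not a number
```

```bash
python3 -m handwheel '[0,0,0,0,0,6.42,1, 0.0206,-0.0303,0,0,0,0,1, 0.0206,-0.0303,0,0,0,0,1, 0.0206,-0.0303,0,0,0,0,1, 0.0206,-0.0303,0,0,0,0,1, 0.0206,-0.0303,0,0,0,0,1, 0.0206,-0.0303,0,0,0,0,1, 0.0206,-0.0303,0,0,0,0,1, 0.0206,-0.0303,0,0,0,0,1, 0.0206,-0.0303,0,0,0,0,1]'
python3 -m handwheel '[0.0206,-0.0303,0,0,0,0,1, 0.0206,-0.0303,0,0,0,0,1, 0.0206,-0.0303,0,0,0,0,1, 0.0206,-0.0303,0,0,0,0,1, 0.0206,-0.0303,0,0,0,0,1, 0.0206,-0.0303,0,0,0,0,1, 0.0206,-0.0303,0,0,0,0,1, 0.0206,-0.0303,0,0,0,0,1, 0.0206,-0.0303,0,0,0,0,1, 0,0,0,0,0,0,1]'
python3 -m handwheel '[0,0,0,0,0,0,1,0,0,0,0,0,0,1]'
python3 - <<'E'
from h import *
to(455,21.3,78,A)
E
```

```text
t: 2.0
tcp_pos: [348.2, -289.6, 231.6]
ee_rot: [3.112, 0.42, 0.001]
wrist_force: [2.0, 0.2, -0.1]
grip_width: 0.995
t: 2.83
tcp_pos: [456.1, 29.0, 232.2]
ee_rot: [-3.107, -0.438, -0.006]
wrist_force: [-0.2, 0.7, -0.0]
grip_width: 1.0
t: 3.0
tcp_pos: [454.0, 20.2, 231.2]
ee_rot: [3.113, 0.421, -0.001]
wrist_force: [-0.5, -1.5, 0.3]
grip_width: 0.998
t 3.0 tcp [454.   20.2 231.2] toolx 15.39 tilt [-0.    -0.001 -1.   ] F [-0.5 -1.5  0.3] w 0.998 q7 -1.47
tool shift [  1.3  -0.9 153.2]
turn deg [ 0.04  0.03 -0.01] shift after turn [  1.2  -0.8 153.2]
```

```bash
python3 -m handwheel '[0.0012,-0.0008,0.037,0,0,0,1, 0,0,0.038,0,0,0,1, 0,0,0.038,0,0,0,1, 0,0,0.030,0,0,0,1, 0,0,0.010,0,0,0,1, 0,0,0,0,0,0,1, 0,0,0,0,0,0,1]' 
python3 -m handwheel '[0,0,0,0,0,0,0, 0,0,0,0,0,0,0, 0,0,0,0,0,0,0, 0,0,0,0,0,0,0, 0,0,0,0,0,0,0, 0,0,0,0,0,0,0]' 35
python3 - <<'E'
from h import *
to(455,21.3,78,A)
E
```

```text
t: 3.58
tcp_pos: [455.8, 21.1, 79.0]
ee_rot: [3.113, 0.418, 0.001]
wrist_force: [0.1, 0.1, 0.1]
grip_width: 1.002
t: 4.08
tcp_pos: [456.5, 22.2, 79.7]
ee_rot: [3.113, 0.421, 0.004]
wrist_force: [-1.5, 0.4, 6.9]
grip_width: 0.503
t 4.08 tcp [456.5  22.2  79.7] toolx 15.41 tilt [ 0.003 -0.    -1.   ] F [-1.5  0.4  6.9] w 0.503 q7 -1.61
tool shift [-1.7  0.5  1.7]
turn deg [ 0.06 -0.15  0.01] shift after turn [-1.7  0.5  1.7]
```

```bash
python3 -m handwheel '[0,0,0,0,0,0,0, 0,0,0,0,0,0,0, 0,0,-0.010,0,0,0,0, 0,0,-0.020,0,0,0,0, 0,0,-0.030,0,0,0,0, 0,0,-0.030,0,0,0,0, 0,0,-0.030,0,0,0,0, 0,0,-0.010,0,0,0,0]' 
python3 - <<'E'
from h import *
to(*(C+31*ex),210,A)
im,d=grab_frame("side");cv2.imwrite("pics/s1.png",cv2.resize(im[130:300,180:400,::-1],None,fx=2.5,fy=2.5))
E
```

```text
t: 4.75
tcp_pos: [457.4, 22.3, 212.9]
ee_rot: [3.112, 0.421, 0.012]
wrist_force: [0.7, 0.2, -1.3]
grip_width: 0.508
t 4.75 tcp [457.4  22.3 212.9] toolx 15.41 tilt [ 0.008 -0.    -1.   ] F [ 0.7  0.2 -1.3] w 0.508 q7 -1.49
tool shift [ 195.8 -104.6    4. ]
turn deg [ 0.14 -0.41  0.01] shift after turn [ 195.8 -104.7    2.9]
```

View pics/s1.png

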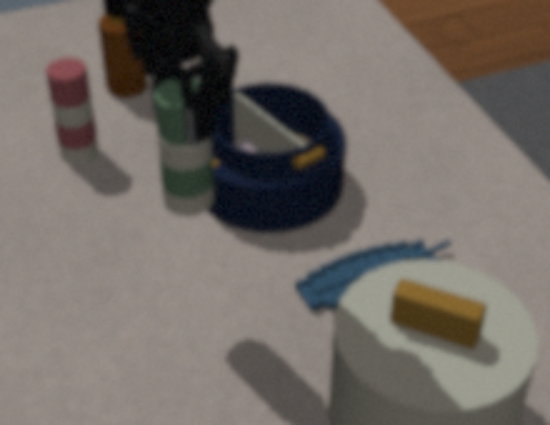

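The green tub is held upright at (165–215, 80–210) in the crop and is clear of the rim. Next I carry it over the +x well.

```bash
python3 -m handwheel '[0.0100,-0.0053,0,0,0,0,0, 0.0200,-0.0106,0,0,0,0,0, 0.0270,-0.0145,0,0,0,0,0, 0.0270,-0.0145,0,0,0,0,0, 0.0270,-0.0145,0,0,0,0,0, 0.0270,-0.0145,0,0,0,0,0, 0.0270,-0.0145,0,0,0,0,0, 0.0200,-0.0106,0,0,0,0,0, 0.0125,-0.0065,0,0,0,0,0, 0,0,0,0,0,0,0]' 
python3 -m handwheel '[0,0,0,0,0,0,0,0,0,0,0,0,0,0,0,0,0,0,0,0,0]'
python3 - <<'E'
from h import *
to(*(C+31*ex+[1.5,.9]),78+29,A)
E
```

```text
t: 5.63
tcp_pos: [617.8, 180.1, 204.6]
ee_rot: [-3.109, -0.427, 0.006]
wrist_force: [-0.2, 0.7, -0.6]
grip_width: 0.504
t: 5.88
tcp_pos: [616.6, 175.0, 207.2]
ee_rot: [3.112, 0.42, -0.003]
wrist_force: [-0.5, 0.0, -2.2]
grip_width: 0.504
t 5.88 tcp [616.6 175.  207.2] toolx 15.36 tilt [-0.002 -0.001 -1.   ] F [-0.5  0.  -2.2] w 0.504 q7 -1.84
tool shift [  3.7  -0.4 100.2]
turn deg [ 0.05  0.13 -0.04] shift after turn [  3.4  -0.3 100.2]
```

```bash
python3 -m handwheel '[0.0034,-0.0003,0.010,0,0,0,0, 0,0,0.020,0,0,0,0, 0,0,0.020,0,0,0,0, 0,0,0.020,0,0,0,0, 0,0,0.010,0,0,0,0, 0,0,0.004,0,0,0,0, 0,0,0,0,0,0,0, 0,0,0,0,0,0,0]' 
python3 - <<'E'
from h import *
to(*(C+31*ex+[1.5,.9]),78+29,A)
im,d=grab_frame("side");cv2.imwrite("pics/s2.png",cv2.resize(im[130:300,180:400,::-1],None,fx=2.5,fy=2.5))
E
```

```text
t: 6.55
tcp_pos: [621.4, 177.4, 125.1]
ee_rot: [-3.113, -0.42, -0.002]
wrist_force: [0.4, -0.1, -1.8]
grip_width: 0.508
t 6.55 tcp [621.4 177.4 125.1] toolx 15.38 tilt [ 0.001  0.    -1.   ] F [ 0.4 -0.1 -1.8] w 0.508 q7 -1.88
tool shift [-1.8  0.8 18.1]
turn deg [ 0.   -0.08 -0.02] shift after turn [-1.8  0.8 18.1]
```

View pics/s2.png

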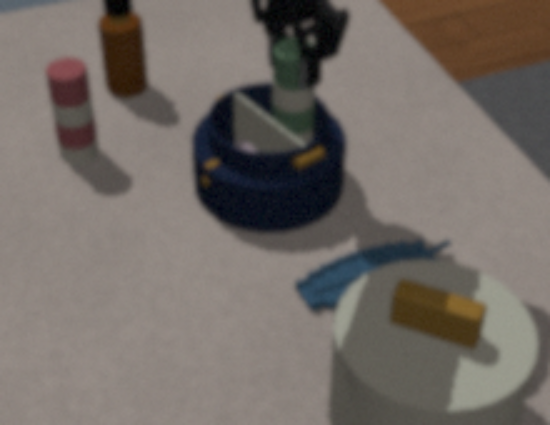

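The tub is inside the +x well, beyond the divider at (290,90), with no contact yet. I'll lower it slowly.

```bash
python3 -m handwheel '[-0.0016,0.0006,0.003,0,0,0,0, 0,0,0.003,0,0,0,0, 0,0,0.003,0,0,0,0, 0,0,0,0,0,0,0, 0,0,0,0,0,0,0]'
python3 -m handwheel '[0,0,0.001,0,0,0,0, 0,0,0.001,0,0,0,0, 0,0,0,0,0,0,0]'
```

```text
t: 7.02
tcp_pos: [619.2, 176.2, 115.1]
ee_rot: [3.113, 0.421, -0.001]
wrist_force: [0.4, -0.0, -2.0]
grip_width: 0.508
t: 7.27
tcp_pos: [619.3, 176.3, 113.1]
ee_rot: [3.113, 0.421, -0.0]
wrist_force: [-0.2, -0.8, -2.5]
grip_width: 0.505
```

```bash
python3 -m handwheel '[0,0,0.001,0,0,0,0, 0,0,0.001,0,0,0,0, 0,0,0,0,0,0,0]';python3 -m handwheel '[0,0,0.001,0,0,0,0, 0,0,0,0,0,0,0]'
```

```text
t: 7.52
tcp_pos: [619.3, 176.2, 111.0]
ee_rot: [3.113, 0.421, -0.001]
wrist_force: [0.2, -0.6, -1.7]
grip_width: 0.503
t: 7.68
tcp_pos: [619.3, 176.3, 110.1]
ee_rot: [3.113, 0.421, -0.0]
wrist_force: [-0.4, -0.2, -1.6]
grip_width: 0.505
```

```bash
python3 -m handwheel '[0,0,0.001,0,0,0,0, 0,0,0,0,0,0,0]'
```

```text
t: 7.85
tcp_pos: [619.6, 176.4, 109.7]
ee_rot: [3.113, 0.421, 0.001]
wrist_force: [0.4, 0.4, 0.1]
grip_width: 0.504
```

```bash
python3 -m handwheel '[0,0,0.001,0,0,0,0, 0,0,0,0,0,0,0]'
```

```text
t: 8.02
tcp_pos: [619.9, 176.5, 109.6]
ee_rot: [3.113, 0.421, 0.002]
wrist_force: [-1.1, -1.2, 4.8]
grip_width: 0.501
```

```bash
python3 -m handwheel '[0,0,0.001,0,0,0,0, 0,0,0,0,0,0,0]'
```

```text
t: 8.18
tcp_pos: [620.1, 176.7, 109.6]
ee_rot: [3.113, 0.421, 0.003]
wrist_force: [-2.8, -0.7, 9.8]
grip_width: 0.507
```

Touchdown is clear: z stopped at 109.6 and the force went from -2 to +10 N. I'll relieve the push by 1 mm, open and rise.

```bash
python3 -m handwheel '[0,0,-0.001,0,0,0,0, 0,0,0,0,0,0,0, 0,0,0,0,0,0,0.6, 0,0,0,0,0,0,0.8, 0,0,0,0,0,0,1, 0,0,0,0,0,0,1,0,0,0,0,0,0,1]'; python3 -m handwheel '[0,0,-0.008,0,0,0,1, 0,0,-0.022,0,0,0,1, 0,0,-0.030,0,0,0,1, 0,0,-0.035,0,0,0,1, 0,0,-0.015,0,0,0,1, 0,0,0,0,0,0,1]'
python3 - <<'E'
from h import *
to(407.7,296,220,A)
E
```

```text
t: 8.77
tcp_pos: [619.3, 176.2, 107.9]
ee_rot: [3.113, 0.421, -0.001]
wrist_force: [0.2, 0.6, 0.2]
grip_width: 0.999
t: 9.27
tcp_pos: [622.1, 177.8, 224.2]
ee_rot: [-3.112, -0.421, -0.015]
wrist_force: [0.3, 0.5, 0.8]
grip_width: 1.003
t 9.27 tcp [622.1 177.8 224.2] toolx 15.4 tilt [ 0.009  0.003 -1.   ] F [0.3 0.5 0.8] w 1.003 q7 -1.84
tool shift [-175.3 -170.9    2.5]
turn deg [-0.02 -0.56 -0.  ] shift after turn [-175.3 -170.9    4.2]
```

```bash
python3 -m handwheel '[-0.0125,-0.0125,0,0,0,0,1, -0.0245,-0.0245,0,0,0,0,1, -0.0245,-0.0245,0,0,0,0,1, -0.0245,-0.0245,0,0,0,0,1, -0.0245,-0.0245,0,0,0,0,1, -0.0245,-0.0245,0,0,0,0,1, -0.0245,-0.0245,0,0,0,0,1, -0.0125,-0.0125,0,0,0,0,1, 0,0,0,0,0,0,1, 0,0,0,0,0,0,1]'; python3 -m handwheel '[0,0,0,0,0,0,1,0,0,0,0,0,0,1]'
python3 - <<'E'
from h import *
im,d=grab_frame("top");P=cloud("top",d)
for n,c in(("pink",(407,296)),("green",(618,175))):
    m=(np.hypot(P[...,0]-c[0],P[...,1]-c[1])<35)&(P[...,2]>105)&(P[...,2]<165)
    Q=P[m]
    if len(Q):print(n,cv2.minEnclosingCircle(Q[:,:2].astype(np.float32)),np.median(Q,0).round(1),len(Q))
to(407.7,296,78,A)
E
```

```text
t: 10.1
tcp_pos: [407.1, 296.6, 218.1]
ee_rot: [3.112, 0.425, 0.0]
wrist_force: [0.4, -0.7, -0.4]
grip_width: 0.996
t: 10.27
tcp_pos: [409.2, 295.2, 217.9]
ee_rot: [3.113, 0.417, -0.0]
wrist_force: [0.6, 0.0, 0.2]
grip_width: 0.999
pink ((407.6438293457031, 296.2889099121094), 21.958375930786133) [392.8 290.1 113.2] 45
green ((617.8491821289062, 175.39259338378906), 22.324689865112305) [615.8 173.  143.3] 297
t 10.32 tcp [409.2 295.3 218. ] toolx 15.25 tilt [-0. -0. -1.] F [-0.3 -0.  -0.2] w 1.001 q7 -2.14
tool shift [ -1.2  -1.1 140. ]
turn deg [ 0.02  0.02 -0.15] shift after turn [ -1.2  -1.  140. ]
```

```bash
python3 -m handwheel '[-0.0006,-0.0006,0.030,0,0,0,1, 0,0,0.035,0,0,0,1, 0,0,0.035,0,0,0,1, 0,0,0.030,0,0,0,1, 0,0,0.009,0,0,0,1, 0,0,0,0,0,0,1, 0,0,0,0,0,0,1, 0,0,0,0,0,0,1]' 
python3 -m handwheel '[0,0,0,0,0,0,0, 0,0,0,0,0,0,0, 0,0,0,0,0,0,0, 0,0,0,0,0,0,0, 0,0,0,0,0,0,0, 0,0,0,0,0,0,0, 0,0,0,0,0,0,0, 0,0,0,0,0,0,0]' 35
python3 - <<'E'
from h import *
to(407.7,296,78,A)
E
```

```text
t: 10.98
tcp_pos: [408.7, 297.9, 81.1]
ee_rot: [-3.112, -0.42, -0.005]
wrist_force: [0.6, 0.1, 0.2]
grip_width: 1.006
t: 11.65
tcp_pos: [407.8, 297.5, 80.3]
ee_rot: [-3.113, -0.421, -0.003]
wrist_force: [-0.4, 0.4, 6.4]
grip_width: 0.508
t 11.65 tcp [407.8 297.5  80.3] toolx 15.41 tilt [ 0.002  0.001 -1.   ] F [-0.4  0.4  6.4] w 0.508 q7 -2.28
tool shift [-0.5  1.4  2.3]
turn deg [-0.02 -0.1   0.01] shift after turn [-0.5  1.4  2.3]
```

```bash
python3 -m handwheel '[0,0,-0.010,0,0,0,0, 0,0,-0.025,0,0,0,0, 0,0,-0.035,0,0,0,0, 0,0,-0.035,0,0,0,0, 0,0,-0.025,0,0,0,0, 0,0,-0.010,0,0,0,0, 0,0,0,0,0,0,0]'
python3 -m handwheel '[0.0065,0.0104,0,0,0,0,0, 0.0131,0.0207,0,0,0,0,0, 0.0174,0.0276,0,0,0,0,0, 0.0174,0.0276,0,0,0,0,0, 0.0174,0.0276,0,0,0,0,0, 0.0174,0.0276,0,0,0,0,0, 0.0131,0.0207,0,0,0,0,0, 0.0067,0.0103,0,0,0,0,0, 0,0,0,0,0,0,0, 0,0,0,0,0,0,0]'
python3 -m handwheel '[0,0,0,0,0,0,0,0,0,0,0,0,0,0]'
python3 - <<'E'
from h import *
to(558.7,160.1,40+79.5,A)
im,d=grab_frame("side");cv2.imwrite("pics/s3.png",cv2.resize(im[100:270,180:400,::-1],None,fx=2.5,fy=2.5))
E
```

```text
t: 12.23
tcp_pos: [408.3, 297.8, 221.8]
ee_rot: [-3.112, -0.42, -0.008]
wrist_force: [0.3, 0.4, -1.9]
grip_width: 0.5
t: 13.07
tcp_pos: [556.7, 159.5, 217.5]
ee_rot: [-3.113, -0.42, 0.006]
wrist_force: [-0.9, 0.6, -2.0]
grip_width: 0.504
t: 13.23
tcp_pos: [556.4, 161.6, 219.1]
ee_rot: [-3.112, -0.427, 0.002]
wrist_force: [-0.1, 0.2, -0.8]
grip_width: 0.511
t 13.23 tcp [556.4 161.6 219.1] toolx 15.61 tilt [-0.001  0.    -1.   ] F [-0.1  0.2 -0.8] w 0.511 q7 -1.82
tool shift [ 1.9  2.1 99.6]
turn deg [-0.04  0.05  0.21] shift after turn [ 1.8  2.  99.6]
```

View pics/s3.png

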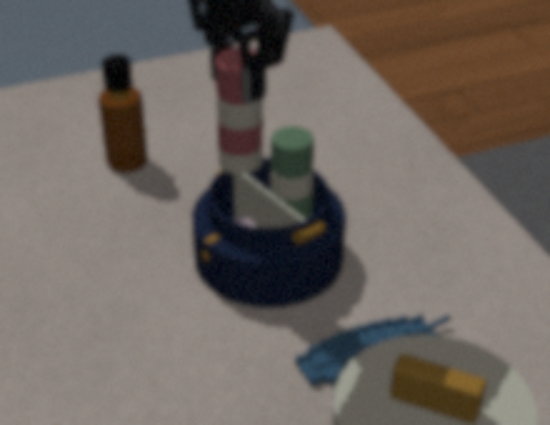

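The green tub stands upright in the +x well at (292,165). The pink tub is over the -x well at (240,110).

```bash
python3 -m handwheel '[0.0012,0.0012,0.010,0,0,0,0, 0,0,0.020,0,0,0,0, 0,0,0.020,0,0,0,0, 0,0,0.015,0,0,0,0, 0,0,0.010,0,0,0,0, 0,0,0.005,0,0,0,0, 0,0,0,0,0,0,0, 0,0,0,0,0,0,0]' 
python3 - <<'E'
from h import *
to(558.7,160.1,40+79.5,A)
E
```

```text
t: 13.95
tcp_pos: [559.8, 159.0, 139.7]
ee_rot: [-3.113, -0.421, -0.001]
wrist_force: [-0.9, 0.8, -1.9]
grip_width: 0.507
t 13.95 tcp [559.8 159.  139.7] toolx 15.42 tilt [ 0.001  0.    -1.   ] F [-0.9  0.8 -1.9] w 0.507 q7 -1.86
tool shift [-0.8 -1.3 20.2]
turn deg [-0.   -0.05  0.02] shift after turn [-0.8 -1.3 20.2]
```

```bash
python3 -m handwheel '[-0.0008,-0.0012,0.003,0,0,0,0, 0,0,0.003,0,0,0,0, 0,0,0.003,0,0,0,0, 0,0,0.002,0,0,0,0, 0,0,0,0,0,0,0, 0,0,0,0,0,0,0]';python3 -m handwheel '[0,0,0.001,0,0,0,0, 0,0,0.001,0,0,0,0, 0,0,0.001,0,0,0,0, 0,0,0,0,0,0,0]'
```

```text
t: 14.45
tcp_pos: [558.4, 159.5, 128.2]
ee_rot: [3.113, 0.421, -0.0]
wrist_force: [0.8, 0.2, -1.7]
grip_width: 0.504
t: 14.78
tcp_pos: [558.3, 159.5, 125.0]
ee_rot: [3.113, 0.421, -0.001]
wrist_force: [0.4, -0.6, -1.3]
grip_width: 0.503
```

```bash
python3 -m handwheel '[0,0,0.001,0,0,0,0, 0,0,0.001,0,0,0,0, 0,0,0,0,0,0,0]'
```

```text
t: 15.03
tcp_pos: [558.3, 159.5, 123.1]
ee_rot: [3.113, 0.421, -0.001]
wrist_force: [0.1, -0.7, -0.4]
grip_width: 0.506
```

```bash
python3 -m handwheel '[0,0,0.001,0,0,0,0, 0,0,0,0,0,0,0]'
```

```text
t: 15.2
tcp_pos: [558.3, 159.5, 122.1]
ee_rot: [3.113, 0.421, -0.0]
wrist_force: [-0.3, -0.7, -1.0]
grip_width: 0.509
```

```bash
python3 -m handwheel '[0,0,0.001,0,0,0,0, 0,0,0,0,0,0,0]'
```

```text
t: 15.37
tcp_pos: [558.5, 159.6, 121.2]
ee_rot: [3.113, 0.421, 0.0]
wrist_force: [-0.2, -0.3, -0.2]
grip_width: 0.505
```

```bash
python3 -m handwheel '[0,0,0.001,0,0,0,0, 0,0,0,0,0,0,0]'
```

```text
t: 15.53
tcp_pos: [558.8, 159.8, 121.1]
ee_rot: [3.113, 0.421, 0.001]
wrist_force: [-0.6, -1.0, 2.8]
grip_width: 0.504
```

```bash
python3 -m handwheel '[0,0,0.0005,0,0,0,0, 0,0,0,0,0,0,0]'
```

```text
t: 15.7
tcp_pos: [559.0, 159.9, 121.0]
ee_rot: [3.113, 0.421, 0.002]
wrist_force: [-2.3, -0.9, 7.2]
grip_width: 0.508
```

Touchdown again: z held at 121.1 and the force went from -1 to +7 N. I'll relieve, release, rise, move to the cap and turn the jaws across the bar.

```bash
python3 -m handwheel '[0,0,-0.0008,0,0,0,0, 0,0,0,0,0,0,0, 0,0,0,0,0,0,0.6, 0,0,0,0,0,0,0.8, 0,0,0,0,0,0,1, 0,0,0,0,0,0,1,0,0,0,0,0,0,1]'; python3 -m handwheel '[0,0,-0.008,0,0,0,1, 0,0,-0.022,0,0,0,1, 0,0,-0.030,0,0,0,1, 0,0,-0.035,0,0,0,1, 0,0,-0.015,0,0,0,1, 0,0,0,0,0,0,1, 0,0,0,0,0,0,1]'
python3 -m handwheel '[-0.0031,0.0198,0,0,0,0,1, -0.0051,0.0329,0,0,0,0,1, -0.0057,0.0362,0,0,0,0,1, -0.0057,0.0362,0,0,0,0,1, -0.0057,0.0362,0,0,0,0,1, -0.0057,0.0362,0,0,0,0,1, -0.0057,0.0362,0,0,0,0,1, -0.0057,0.0362,0,0,0,0,1, -0.0051,0.0329,0,0,0,0,1, -0.0039,0.0264,0,0,0,0,1]'
python3 -m handwheel '[0,0,0,0,0,-7,1, 0,0,0,0,0,-7,1, 0,0,0,0,0,-7,1, 0,0,0,0,0,-7,1, 0,0,0,0,0,-7,1, 0,0,0,0,0,-7,1, 0,0,0,0,0,-7,1, 0,0,0,0,0,-7,1, 0,0,0,0,0,-7,1]'
python3 -m handwheel '[0,0,0,0,0,-7,1, 0,0,0,0,0,-7,1, 0,0,0,0,0,-7,1, 0,0,0,0,0,-7,1, 0,0,0,0,0,-7,1, 0,0,0,0,0,-7,1, 0,0,0,0,0,-7,1, 0,0,0,0,0,-6.8,1, 0,0,0,0,0,0,1, 0,0,0,0,0,0,1]'
python3 - <<'E'
from h import *
im,d=grab_frame("top");P=cloud("top",d);cv2.imwrite("pics/t2.png",cv2.resize(im[130:320,80:470,::-1],None,fx=2,fy=2))
for n,c in(("pink",(558.6,158.8)),("green",(618,175))):
    m=(np.hypot(P[...,0]-c[0],P[...,1]-c[1])<29)&(P[...,2]>105)&(P[...,2]<170)
    Q=P[m]
    if len(Q):print(n,cv2.minEnclosingCircle(Q[:,:2].astype(np.float32)),np.median(Q,0).round(1),np.std(Q[:,2]).round(1),len(Q))
to(596.6,-171.2,117,134.2)
E
```

```text
t: 16.28
tcp_pos: [558.3, 159.5, 120.3]
ee_rot: [3.113, 0.421, -0.001]
wrist_force: [-0.4, -0.8, -0.2]
grip_width: 1.0
t: 16.87
tcp_pos: [559.0, 159.9, 232.1]
ee_rot: [-3.113, -0.421, -0.004]
wrist_force: [-1.3, 0.2, -0.3]
grip_width: 1.003
t: 17.7
tcp_pos: [594.9, -175.1, 228.7]
ee_rot: [3.114, 0.416, -0.006]
wrist_force: [0.3, -0.0, -0.2]
grip_width: 0.996
t: 18.45
tcp_pos: [595.2, -171.3, 228.7]
ee_rot: [-2.426, -1.991, 0.003]
wrist_force: [-0.5, 1.3, -0.3]
grip_width: 0.997
t: 19.28
tcp_pos: [595.5, -171.4, 229.2]
ee_rot: [-1.226, -2.89, 0.0]
wrist_force: [0.2, 0.6, -0.5]
grip_width: 1.001
pink ((558.2462158203125, 158.7011260986328), 21.90468978881836) [556.2 156.1 154.5] 11.6 310
green ((618.0399780273438, 174.8100128173828), 22.061260223388672) [615.7 172.8 143.5] 8.8 298
t 19.33 tcp [ 595.6 -171.4  229.5] toolx 134.04 tilt [-0.002  0.001 -1.   ] F [ 0.6 -0.1 -0.4] w 1.001 q7 0.71
tool shift [ -0.7   1.  112.5]
turn deg [-0.06 -0.1  -0.16] shift after turn [ -0.5   0.9 112.5]
```

View pics/t2.png

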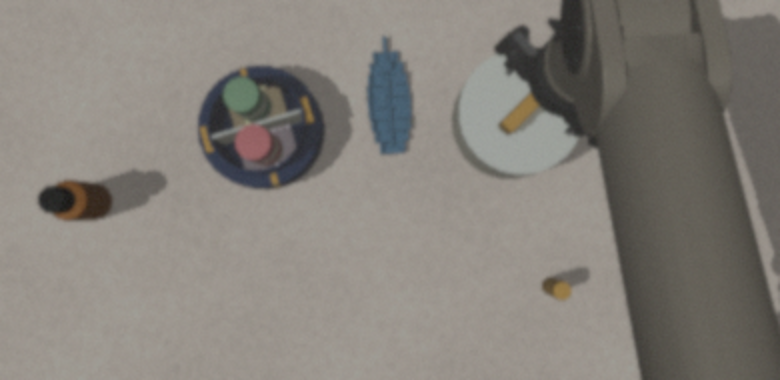

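Both tubs stand in their wells, green at (240,95) and pink at (254,142) in the crop. The gripper is over the cap with its jaws across the bar. I'll descend and grip.

```bash
python3 -m handwheel '[-0.0005,0.0008,0.020,0,0,0,1, 0,0,0.030,0,0,0,1, 0,0,0.030,0,0,0,1, 0,0,0.020,0,0,0,1, 0,0,0.010,0,0,0,1, 0,0,0.002,0,0,0,1, 0,0,0,0,0,0,1, 0,0,0,0,0,0,1]' 
python3 -m handwheel '[0,0,0,0,0,0,0, 0,0,0,0,0,0,0, 0,0,0,0,0,0,0, 0,0,0,0,0,0,0, 0,0,0,0,0,0,0, 0,0,0,0,0,0,0, 0,0,0,0,0,0,0, 0,0,0,0,0,0,0, 0,0,0,0,0,0,0]' 70
python3 - <<'E'
from h import *
to(596.6,-171.2,117,134.2)
E
```

```text
t: 20.0
tcp_pos: [598.4, -171.2, 120.0]
ee_rot: [1.222, 2.891, 0.001]
wrist_force: [-0.4, -0.1, 0.2]
grip_width: 1.002
t: 20.75
tcp_pos: [597.6, -171.1, 118.9]
ee_rot: [1.222, 2.893, 0.0]
wrist_force: [1.3, 0.1, 0.8]
grip_width: 0.215
t 20.75 tcp [ 597.6 -171.1  118.9] toolx 134.21 tilt [ 0.001 -0.    -1.   ] F [1.3 0.1 0.8] w 0.215 q7 0.64
tool shift [ 0.6 -0.8  1.9]
turn deg [0.03 0.04 0.01] shift after turn [ 0.6 -0.8  1.9]
```

```bash
python3 -m handwheel '[0,0,-0.006,0,0,0,0, 0,0,-0.020,0,0,0,0, 0,0,-0.030,0,0,0,0, 0,0,-0.035,0,0,0,0, 0,0,-0.035,0,0,0,0, 0,0,-0.030,0,0,0,0, 0,0,-0.015,0,0,0,0, 0,0,-0.009,0,0,0,0, 0,0,0,0,0,0,0]'
python3 -m handwheel '[0,0,0,0,0,3,0, 0,0,0,0,0,5.9,0, 0,0,0,0,0,5.9,0, 0,0,0,0,0,5.9,0, 0,0,0,0,0,5,0, 0,0,0,0,0,3.1,0, 0,0,0,0,0,0,0, 0,0,0,0,0,0,0]'
python3 - <<'E'
from h import *
to(589.8,167.8,296,A+90)
im,d=grab_frame("side");cv2.imwrite("pics/s4.png",im[...,::-1])
E
```

```text
t: 21.5
tcp_pos: [597.7, -171.3, 300.3]
ee_rot: [1.222, 2.891, -0.0]
wrist_force: [0.6, 1.0, -2.2]
grip_width: 0.218
t: 22.17
tcp_pos: [596.2, -171.3, 296.7]
ee_rot: [-1.9, -2.498, 0.002]
wrist_force: [-0.2, 0.1, -1.8]
grip_width: 0.221
t 22.17 tcp [ 596.2 -171.3  296.7] toolx 105.49 tilt [-0.003  0.001 -1.   ] F [-0.2  0.1 -1.8] w 0.221 q7 0.28
tool shift [328.5  84.4   0.9]
turn deg [-0.17 -0.08  0.09] shift after turn [328.6  83.8   0.7]
```

View pics/s4.png

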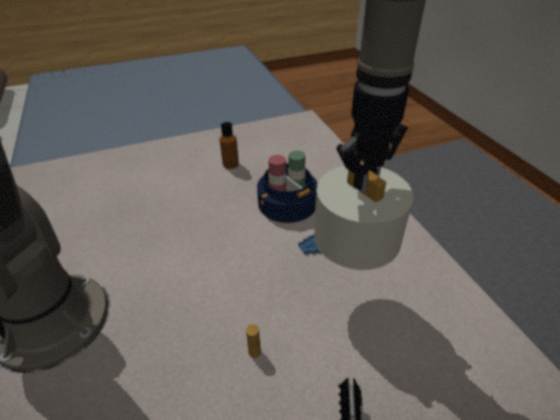

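The cap hangs level in the gripper at (362,215), and both tubs stand upright in the canister at (278,170) and (297,170). I'll carry it over.

```bash
python3 -m handwheel '[0.0099,0.0025,0,0,0,0,0, 0.023,0.0059,0,0,0,0,0, 0.0329,0.0084,0,0,0,0,0, 0.0329,0.0084,0,0,0,0,0, 0.0329,0.0084,0,0,0,0,0, 0.0329,0.0084,0,0,0,0,0, 0.0329,0.0084,0,0,0,0,0, 0.0329,0.0084,0,0,0,0,0, 0.0329,0.0084,0,0,0,0,0, 0.0329,0.0084,0,0,0,0,0]'
python3 -m handwheel '[0.023,0.0059,0,0,0,0,0, 0.0094,0.0025,0,0,0,0,0, 0,0,0,0,0,0,0, 0,0,0,0,0,0,0, 0,0,0,0,0,0,0, 0,0,0,0,0,0,0, 0,0,0,0,0,0,0, 0,0,0,0,0,0,0, 0,0,0,0,0,0,0]'
python3 - <<'E'
from h import *
im,d=grab_frame("top");P=cloud("top",d)
m=(np.hypot(P[...,0]-588,P[...,1]-167)<110)&(P[...,2]>275)&(P[...,2]<296);Q=P[m]
print(cv2.minEnclosingCircle(Q[:,:2].astype(np.float32)),len(Q),np.median(Q,0))
to(589.8,167.8,118.9+62,A+90)
E
```

```text
t: 23.05
tcp_pos: [590.6, 136.7, 298.5]
ee_rot: [-1.902, -2.5, 0.0]
wrist_force: [0.8, -0.0, -2.5]
grip_width: 0.22
t: 23.8
tcp_pos: [591.2, 166.9, 298.6]
ee_rot: [1.905, 2.498, -0.0]
wrist_force: [0.7, 0.0, -1.8]
grip_width: 0.219
((598.923583984375, 146.34423828125), 76.63605499267578) 1527 [611.1062687  119.87094664 289.12404357]
t 23.85 tcp [591.1 167.2 298.6] toolx 105.35 tilt [ 0. -0. -1.] F [-0.6  1.2 -2.5] w 0.218 q7 -0.32
tool shift [  0.9  -1.1 117.7]
turn deg [-0.    0.01 -0.05] shift after turn [  0.9  -1.1 117.7]
```

```bash
python3 -m handwheel '[0.0009,-0.0011,0.008,0,0,0,0, 0,0,0.015,0,0,0,0, 0,0,0.015,0,0,0,0, 0,0,0.015,0,0,0,0, 0,0,0.012,0,0,0,0, 0,0,0.006,0,0,0,0, 0,0,0.004,0,0,0,0, 0,0,0,0,0,0,0, 0,0,0,0,0,0,0, 0,0,0,0,0,0,0]'
python3 - <<'E'
from h import *
from scipy.optimize import least_squares
to(589.8,167.8,118.9+62,A+90)
im,d=grab_frame("top");P=cloud("top",d)
m=(np.hypot(P[...,0]-588,P[...,1]-167)<95)&(P[...,2]>206)&(P[...,2]<220)
Q=P[m];ct=Q[:,:2]
# outer edge per bearing
b=np.degrees(np.arctan2(ct[:,1]-167,ct[:,0]-588.5));r=np.hypot(ct[:,0]-588.5,ct[:,1]-167)
E=np.array([ct[np.where(np.abs(b-a)<4)[0][np.argmax(r[np.abs(b-a)<4])]] for a in range(-176,180,8) if (np.abs(b-a)<4).sum()>3 and r[np.abs(b-a)<4].max()>74])
f=least_squares(lambda p:np.hypot(*(E-p).T)-79.2,[588,167],loss="soft_l1");print("cap centre",f.x.round(1),len(E),np.abs(f.fun).mean().round(2),np.median(Q[:,2]))
im,d=grab_frame("side");cv2.imwrite("pics/s5.png",cv2.resize(im[80:270,180:420,::-1],None,fx=2.5,fy=2.5))
E
```

```text
t: 24.68
tcp_pos: [590.2, 168.7, 224.5]
ee_rot: [1.903, 2.498, 0.002]
wrist_force: [-0.2, 0.4, -2.2]
grip_width: 0.222
t 24.68 tcp [590.2 168.7 224.5] toolx 105.4 tilt [ 0.002  0.    -1.   ] F [-0.2  0.4 -2.2] w 0.222 q7 -0.35
tool shift [-0.8 -0.7 43.6]
turn deg [ 0.09 -0.    0.  ] shift after turn [-0.8 -0.6 43.6]
cap centre [588.1 166.3] 18 0.26 214.99942559398073
```

View pics/s5.png

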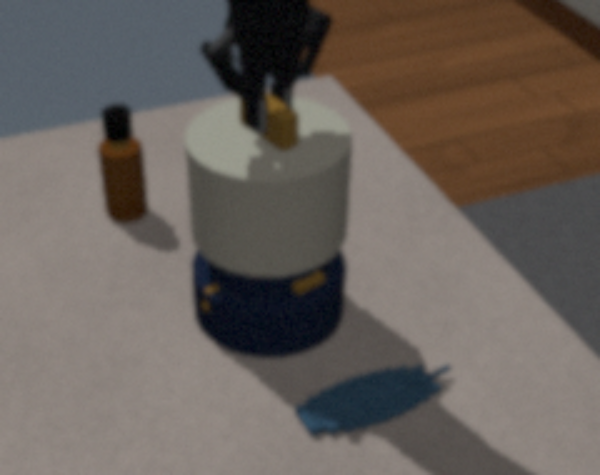

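The cap hangs level just above the neck, concentric to about 0.7 mm. I'll lower it in steps.

```bash
python3 -m handwheel '[0,0,0.004,0,0,0,0, 0,0,0.004,0,0,0,0, 0,0,0.004,0,0,0,0, 0,0,0.004,0,0,0,0, 0,0,0,0,0,0,0]'; python3 -m handwheel '[0,0,0.003,0,0,0,0, 0,0,0.003,0,0,0,0, 0,0,0,0,0,0,0]'
```

```text
t: 25.2
tcp_pos: [589.0, 167.9, 206.3]
ee_rot: [-1.903, -2.498, 0.003]
wrist_force: [-0.6, -0.1, -2.4]
grip_width: 0.222
t: 25.45
tcp_pos: [589.3, 168.2, 200.9]
ee_rot: [-1.903, -2.499, 0.001]
wrist_force: [-0.2, 0.1, -2.2]
grip_width: 0.219
```

```bash
python3 -m handwheel '[0,0,0.003,0,0,0,0, 0,0,0.003,0,0,0,0, 0,0,0,0,0,0,0]'; python3 -m handwheel '[0,0,0.003,0,0,0,0, 0,0,0,0,0,0,0]'
```

```text
t: 25.7
tcp_pos: [589.3, 168.1, 194.9]
ee_rot: [-1.903, -2.499, 0.002]
wrist_force: [0.4, -0.6, -3.0]
grip_width: 0.218
t: 25.87
tcp_pos: [589.4, 168.2, 192.1]
ee_rot: [-1.903, -2.499, 0.001]
wrist_force: [-1.0, -0.3, -1.5]
grip_width: 0.218
```

```bash
python3 -m handwheel '[0,0,0.003,0,0,0,0, 0,0,0.003,0,0,0,0, 0,0,0,0,0,0,0]'; python3 -m handwheel '[0,0,0.002,0,0,0,0, 0,0,0,0,0,0,0]'
```

```text
t: 26.12
tcp_pos: [589.3, 168.1, 185.8]
ee_rot: [-1.903, -2.499, 0.002]
wrist_force: [-0.7, 0.6, -2.5]
grip_width: 0.221
t: 26.28
tcp_pos: [589.5, 168.3, 184.2]
ee_rot: [-1.904, -2.499, 0.001]
wrist_force: [-0.1, -0.2, -2.7]
grip_width: 0.219
```

```bash
python3 -m handwheel '[0,0,0.001,0,0,0,0, 0,0,0,0,0,0,0]'; python3 -m handwheel '[0,0,0.001,0,0,0,0, 0,0,0,0,0,0,0]'
```

```text
t: 26.45
tcp_pos: [589.6, 168.3, 183.5]
ee_rot: [-1.904, -2.499, 0.0]
wrist_force: [0.3, -0.1, -2.4]
grip_width: 0.216
t: 26.62
tcp_pos: [589.6, 168.3, 182.4]
ee_rot: [-1.904, -2.499, 0.0]
wrist_force: [-0.3, 0.4, -2.2]
grip_width: 0.222
```

```bash
python3 -m handwheel '[0,0,0.001,0,0,0,0, 0,0,0,0,0,0,0]'
```

```text
t: 26.78
tcp_pos: [589.6, 168.3, 181.4]
ee_rot: [-1.904, -2.499, 0.0]
wrist_force: [0.3, -0.3, -2.8]
grip_width: 0.22
```

```bash
python3 -m handwheel '[0,0,0.001,0,0,0,0, 0,0,0,0,0,0,0]'
```

```text
t: 26.95
tcp_pos: [589.9, 168.5, 180.9]
ee_rot: [1.903, 2.499, 0.0]
wrist_force: [-0.2, 0.3, -0.7]
grip_width: 0.222
```

```bash
python3 -m handwheel '[0,0,0.001,0,0,0,0, 0,0,0,0,0,0,0]'
```

```text
t: 27.12
tcp_pos: [590.1, 168.5, 180.7]
ee_rot: [1.903, 2.498, 0.001]
wrist_force: [0.4, 0.4, 4.5]
grip_width: 0.22
```

The edge rests on the shoulder: z = 180.8 against 180.9 expected, at about 7 N. I'll ease off a little and make the quarter turn.

```bash
python3 -m handwheel '[0,0,-0.0008,0,0,-2,0, 0,0,0,0,0,-4,0, 0,0,0,0,0,-5,0, 0,0,0,0,0,-5,0, 0,0,0,0,0,-5,0, 0,0,0,0,0,-5,0, 0,0,0,0,0,-5,0, 0,0,0,0,0,-5,0, 0,0,0,0,0,-5,0, 0,0,0,0,0,-4,0]'
python3 - <<'E'
from h import *
to(589.9,168.3,180.9,A+180)
print(arm.read_state()["torque"])
E
```

```text
t: 27.95
tcp_pos: [589.5, 168.4, 180.7]
ee_rot: [-0.797, -3.039, 0.001]
wrist_force: [-1.5, -0.6, 1.4]
grip_width: 0.217
t 27.95 tcp [589.5 168.4 180.7] toolx 150.6 tilt [-0. -0. -1.] F [-1.5 -0.6  1.4] w 0.217 q7 0.33
tool shift [-0.4  0.2 -0.2]
turn deg [-2.00e-02 -2.00e-02 -4.48e+01] shift after turn [-0.4 -0.2 -0.2]
[-0.24312201  0.30002298 -0.12569057]
```

```bash
python3 -m handwheel '[0,0,0,0,0,-4,0, 0,0,0,0,0,-5,0, 0,0,0,0,0,-5,0, 0,0,0,0,0,-5,0, 0,0,0,0,0,-5,0, 0,0,0,0,0,-5,0, 0,0,0,0,0,-5,0, 0,0,0,0,0,-5,0, 0,0,0,0,0,-4,0, 0,0,0,0,0,-2,0]'
python3 -m handwheel '[0,0,0,0,0,0,0, 0,0,0,0,0,0,0, 0,0,0,0,0,0,0]'
python3 - <<'E'
from h import *
to(589.9,168.3,180.9,A+180)
print(arm.read_state()["torque"])
E
```

```text
t: 28.78
tcp_pos: [590.0, 167.9, 180.7]
ee_rot: [-0.424, 3.112, -0.001]
wrist_force: [-1.3, -1.4, 2.8]
grip_width: 0.217
t: 29.03
tcp_pos: [590.1, 168.0, 180.7]
ee_rot: [-0.42, 3.113, -0.001]
wrist_force: [-0.1, -1.0, 2.7]
grip_width: 0.222
t 29.03 tcp [590.1 168.  180.7] toolx -164.64 tilt [ 0.001 -0.001 -1.   ] F [-0.1 -1.   2.7] w 0.222 q7 1.02
tool shift [ 0.1  0.3 -0.2]
turn deg [-0.06  0.04 -0.04] shift after turn [ 0.1  0.3 -0.2]
[-0.51110173 -0.01222481  0.12559096]
```

```bash
python3 -m handwheel '[0,0,0,0,0,0,0.3, 0,0,0,0,0,0,0.5, 0,0,0,0,0,0,0.8, 0,0,0,0,0,0,1, 0,0,0,0,0,0,1, 0,0,0,0,0,0,1, 0,0,0,0,0,0,1]'; python3 -m handwheel '[0,0,-0.008,0,0,0,1, 0,0,-0.022,0,0,0,1, 0,0,-0.030,0,0,0,1, 0,0,-0.030,0,0,0,1, 0,0,-0.015,0,0,0,1, 0,0,0,0,0,0,1]'
python3 -m handwheel '[0,-0.015,0,0,0,0,1, 0,-0.03,0,0,0,0,1, 0,-0.03,0,0,0,0,1, 0,-0.03,0,0,0,0,1, 0,-0.03,0,0,0,0,1, 0,-0.03,0,0,0,0,1, 0,-0.03,0,0,0,0,1, 0,-0.02,0,0,0,0,1, 0,0,0,0,0,0,1]'
python3 - <<'E'
from h import *
a=[]
im,d=grab_frame("top");P=cloud("top",d);a=cv2.resize(im[130:320,80:470,::-1],None,fx=2,fy=2)
def S(c,r,lo,hi): return P[(np.hypot(P[...,0]-c[0],P[...,1]-c[1])<r)&(P[...,2]>lo)&(P[...,2]<hi)]
Q=S(C,100,162,182);print("captop",cv2.minEnclosingCircle(Q[:,:2].astype(np.float32)),np.median(Q[:,2]),Q[:,2].std(),np.linalg.lstsq(np.c_[Q[:,:2]-C,np.ones(len(Q))],Q[:,2],rcond=None)[0].round(4))
Q=S(C,60,198,216);w,V=np.linalg.eigh(np.cov(Q[:,:2].T));print("bar",Q.mean(0).round(1),np.degrees(np.arctan2(V[1,1],V[0,1])),cv2.minAreaRect(Q[:,:2].astype(np.float32)))
im2,d=grab_frame("side");b=cv2.resize(im2[80:270,180:400,::-1],None,fx=2,fy=2)
b=cv2.copyMakeBorder(b[:220],0,0,0,780-b.shape[1],0);cv2.imwrite("pics/f.png",np.vstack([a,b])[:600])
print(arm.read_state()["t"],arm.read_state()["tcp_pos"])
E
```

```text
t: 29.62
tcp_pos: [589.6, 168.4, 180.3]
ee_rot: [0.421, -3.113, -0.0]
wrist_force: [0.9, -0.5, -0.7]
grip_width: 1.001
t: 30.12
tcp_pos: [591.3, 170.3, 290.4]
ee_rot: [-0.42, 3.106, 0.003]
wrist_force: [0.6, 0.7, -0.6]
grip_width: 1.0
t: 30.87
tcp_pos: [647.4, -48.2, 282.5]
ee_rot: [0.403, -3.112, 0.005]
wrist_force: [1.3, -0.5, 0.1]
grip_width: 1.001
captop ((588.11474609375, 165.37213134765625), 80.13822174072266) 171.33467519920714 1.7503407140024243 [-4.000000e-04 -1.600000e-03  1.712776e+02]
bar [587.2 164.7 206.8] -164.60256871340223 ((587.8895874023438, 165.5565185546875), (70.48587036132812, 20.418676376342773), 15.04526424407959)
30.9667 [646.17814312 -41.23588303 283.56837503]
```

View pics/f.png

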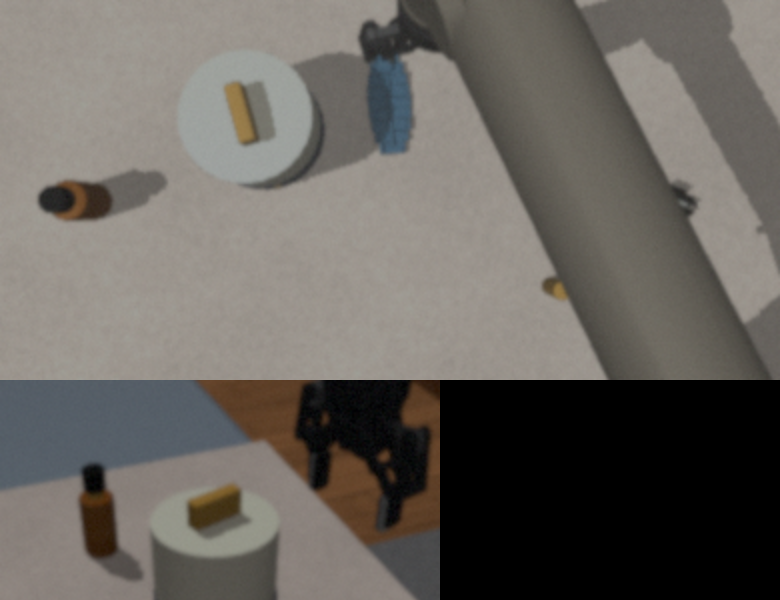

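The final view shows the cap level on the canister at (248,120), with its top at z = 171.3 (172 expected). The bar is at 15.4°, matching the gold marks at about 15.2°. The bystanders that are visible haven't moved and the gripper is clear, so I'm handing in.

```bash
python3 -c "
from workcell import workorder;print(workorder.finish_job())"
```

```text
the job is handed in; nothing more can be done
None
```

The job is handed in at about 31 s of the 72 s allowed. Both tubs are in the canister, and the cap is on and turned to the locked position.

**Tubs:** I lowered the green tub into the +x well and the pink tub into the -x well, holding each until I felt it touch down at about 8–12 N. I eased off before letting go. Afterwards the top camera put both within 0.5 mm of their well centres, upright.

**Cap:** I lowered it with the bar along the canister's y until it rested on the shoulder at about 7 N, then gave it a 90° turn. The last camera check showed:
- **Bar direction:** 15.0–15.4°, against about 15.2° for the gold marks.
- **Seating:** cap top level at 171.3 mm, where 172 mm was expected.
- **Centring:** about 1.5 mm off the canister's centre, within its 3 mm of play.

**Not checked:** I did not do a pull-up test of the lock, so "locked" rests on the bar angle and the seated height. In the last picture the arm hid most of the claw clip and part of the lipstick. The perfume bottle and the leaf had not moved, and the arm never came near the lipstick or the claw clip at low height. No check failed.

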